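# Grease the model car's big gear with a brush

### The job

Grease the big gear of the model car: take the angled brush from its wooden rest, dip its bristles into the low open tin almost to the bottom (keep out of the tall tin), then dab them gently on top of the large flat gear on the car. Finally lay the brush back in both forks of its rest and let go, without shoving or tipping the tins or the car, pressing hard, or disturbing the other things on the table.

Things in the scene. Friction and masses are not known exactly. Their poses are not given: they have to be found in the camera images.
- rest: Fixed plywood brush rest, left or right of the tins (car on the other side). Origin: centre of its underside, on the table; x lengthwise. Base 130 x 80 x 10 mm. Two uprights 8 mm thick at x = -52 and +52 mm carry the handle 95 mm above the table, between flared prongs 21 mm higher (gap across y 29 mm at the seat, 43 mm at the top). Fingers fit between the uprights.
- brush: Loose angled brush, 193 mm, 90 g, lying in the rest, frames parallel. Origin: handle's underside, over the rest's origin; x to the head, z away from the bristles. Wooden handle 16 mm wide, z 0 to 16 mm, x -80 to +75 mm: grip from above near the origin. Neck bends down to a steel ferrule (14 x 26 mm, to z = -49) at x = 105 mm; bristle tuft 11 x 22 mm below it, to z = -85 mm.
- brush_tip (a point): Centre of the end face of the bristle tuft: (105, 0, -85) mm in the brush's frame. The bristles spring back up to 12 mm into the ferrule when pressed (about 0.3 N per mm), stiff beyond that.
- tin: The low open metal tin: 50 mm high, 80 mm outside diameter at the rim, slightly narrower at the foot, wall 3 mm, floor about 5 mm thick, 0.35 kg, loose. Origin: centre of its underside, z up.
- tall_tin: The tall open tin of the same metal, a bystander: 100 mm high, 72 mm outside diameter, loose. Origin: centre of its underside. It stands beside the low tin, on either side.
- car: Loose model car chassis, 180 mm long (x), 116 mm wide over the wheels, 0.45 kg, on four 60 mm wheels that do not turn. Origin: centre of the footprint, on the table. Two flat gears lie on its deck, the large one centred at x = +46 mm; a grey motor block (40 x 52 mm, top at 72 mm) sits at x = -66 mm.
- gear_top (a point): Centre of the upper face of the large flat gear: 72 mm above the table, 68 mm diameter, teeth on its edge, at (46, 0, 72) mm in the car's frame; z up. The small gear (28 mm diameter, same height) has its centre 53 mm away towards the car's -x end.
- gear: The large flat gear itself, fixed on the car; origin: centre of its underside, 10 mm below gear_top.
- wheel: Bystander: spare tyre lying flat, 72 mm diameter, 14 mm thick. Origin: centre of its underside.
- battery_box: Bystander: battery holder 62 x 34 x 20 mm. Origin: centre of its underside.
- beam: Bystander: perforated plastic bar 190 mm long (y) x 16 x 14 mm lying flat beyond the tins. Origin: centre of its underside.
Mind the look-alikes: they are no part of the job. What is shaped like the tin but red is not meant.

How it is judged:
By the outcome, as a careful person would: the job done as asked, in the order asked, and still so for the second after the job is handed in, with the robot touching nothing.
It also fails if it takes over 56 s, if anything falls off the work surface, if the arm or the gripper's body presses on something with over 40 N, if the wrist force passes 120 N, or if a joint passes its speed limit or range.

### The arm

A 7-joint arm with a two-finger parallel gripper is mounted at the origin on the work surface. World frame = base frame: x ahead of the robot, y to its left, z up, the work surface at z = 0. Lengths are in m, angles in rad, forces in N, time in s.
With the tool pointing down it reaches from about 0.4 to 0.85 m from the base axis. Payload 4.5 kg.
Tool frame: the origin (TCP) lies midway between the tips of the shut fingers; the grasp point (between the pads) lies 19 mm behind it; z points along the fingers, y is the line along which they close (so a half turn about z gives the same grasp; the last joint's range is limited). The gripper opens to 88 mm and grips with 3 to 60 N. Pads are 18 mm wide; open, the fingers measure 123 mm over their backs; the gripper's body (75 mm by 187 mm) begins 45 mm behind the grasp point.
Start: joints at [1.247, 0.689, -0.195, 1.565, 0.157, 0.902, -0.215], TCP at [0.219, -0.585, 0.239] pointing down, gripper open.
Joint ranges: [-3.01, 3.01], [-0.46, 2.08], [-1.47, 1.51], [0.13, 2.56], [-1, 4.14], [0.04, 2.09], [-2.66, 2.66]. Speed limits (rad/s): [2.57, 2.57, 3.14, 3.14, 3.14, 3.14, 3.14].

### API

Orientations are given as a unit quaternion [x, y, z, w].
In Python, from plant import r gives the robot as it stands.
- The arm moves only by the tool move_arm, never from a script. Its argument "targets" is a list that holds one entry, the list of rows, each a list of 7 numbers: the opening, from 0 (shut) to 1 (fully open), then the shift along the tool's x, y, z in mm, then the turn, a rotation vector about the tool's x, y, z in degrees. In form: [[[claw, dx, dy, dz, ax, ay, az], ...]]. A call has 1 to 10 rows; each row is the pose to reach, as a shift and turn from the pose commanded when the call began, along the tool's axes at that moment; what a row does not reach only later rows make up. A row lasts 1/8 s, in which the tool goes at most 62.5 mm and 10.7 degrees, less where a joint would pass 70% of its speed; a pose out of reach is approached as far as the arm can. A call with a gripper value outside its range is refused whole. The fingers move at their own pace and stop on an object; "newtons" is the grip in N (left out, the last holds). Time passes only in rows, so rows that repeat a pose let the fingers close. It gives the time, the measured TCP pose, the force, the opening and the grip force at its end, in the units of the state.
- r.get_state(): the state, without advancing time (a new reading comes with each control period).
- r.snapshot(name): name is "side" or "top" or "wrist"; returns the picture (384x512x3 uint8, red, green, blue); there is no depth.
- r.camera_info(name): a dict with "fx", "fy", "cx", "cy" (pixels), "R" (3x3) and "t" (3): a world point X has camera coordinates R X + t. Camera axes: x right, y down, z forward; pixel columns grow to the right and rows downward; lengths in m; the calibration is good to about 2 mm. A picture is of the moment at which its call begins: read the wrist's pose just before it. camera_info takes no time and is no camera call; for the wrist camera it gives the pose at the moment of the call.
- r.finish_job(): hands the job in; it is judged then, once.
The state is a dict: "clock": time; "q": joint angles; "qd": joint speeds; "joint_torque": joint torques, N m; "tool_pos": TCP position; "eef_rot": TCP orientation; "contact_force": force on the tool from outside, world axes, zero at the start; "moment": the same for the moment, N m; "opening": opening from 0.0 (shut) to 1.0 (fully open); "finger_force": force on a finger pad.
Only numpy, scipy, OpenCV 4.12 (cv2) and the standard library are available. Lean on these libraries where they do the work, as an engineer would, in place of code of your own. Each camera call takes 0.05 s, during which the arm holds its last target. There are 200 camera calls.

## Working session

There is one attempt and no reset: what is moved stays moved. The work goes in short steps, Python scripts to look and compute and a tool call to move; the robot and the scene stay as the last step left them, time stands still between calls to the robot, and variables do not carry over. Pictures are saved under pics/ and viewed, at most 10 in all, crops included, and the job is handed in when it is done.

Besides the shell and the picture viewer there is one more tool, called after ">>>" as name(argument=value, ...), one argument or row to a line, values as JSON. move_arm: Moves the arm, as the interface text tells. Its arguments: {"type":"object","properties":{"targets":{"type":"array","items":{"type":"array","items":{"type":"array","items":{"type":"number"}}}},"newtons":{"type":"number"}},"required":["targets"]}

```bash
ls; mkdir -p pics; python3 - <<'E'
from plant import r
import cv2,numpy as np
s=r.get_state();print({k:np.round(v,4).tolist() for k,v in s.items()})
for n in("top","side"):
    c=r.camera_info(n);print(n,{k:np.round(v,4).tolist() for k,v in c.items()})
    im=r.snapshot(n)[:,:,::-1];cv2.imwrite(f"pics/{n}0.png",im)
a=cv2.imread("pics/top0.png");cv2.imwrite("pics/top0b.png",cv2.resize(a,(800,600),interpolation=cv2.INTER_CUBIC))
a=cv2.imread("pics/side0.png");cv2.imwrite("pics/side0b.png",cv2.resize(a,(800,600),interpolation=cv2.INTER_CUBIC))
E
```

```text
pics
{'clock': 0.0, 'q': [1.2468, 0.69, -0.1945, 1.5664, 0.1573, 0.9025, -0.2151], 'qd': [-0.0003, 0.0006, -0.0, -0.0001, -0.0007, 0.0004, -0.0013], 'joint_torque': [-0.0, -52.7556, -1.2667, -15.3425, -0.0525, 0.0065, 0.0002], 'tool_pos': [0.2186, -0.5848, 0.2379], 'eef_rot': [0.984, 0.178, -0.0002, -0.0009], 'contact_force': [-0.2583, 0.6475, -0.306], 'moment': [0.0073, -0.0106, -0.0257], 'finger_force': 0.0, 'opening': 1.0023}
top {'fx': 461.8141, 'fy': 461.8141, 'cx': 261.8371, 'cy': 187.7647, 'R': [[-0.0212, -0.9996, -0.0173], [-0.9884, 0.0235, -0.1498], [0.1501, 0.0139, -0.9886]], 't': [0.0295, 0.5402, 0.9928]}
side {'fx': 365.0947, 'fy': 365.0947, 'cx': 259.0172, 'cy': 194.4595, 'R': [[-0.9927, -0.1205, -0.0028], [-0.0649, 0.554, -0.83], [0.1016, -0.8237, -0.5578]], 't': [0.5325, 0.121, 0.9161]}
```

View pics/top0b.png

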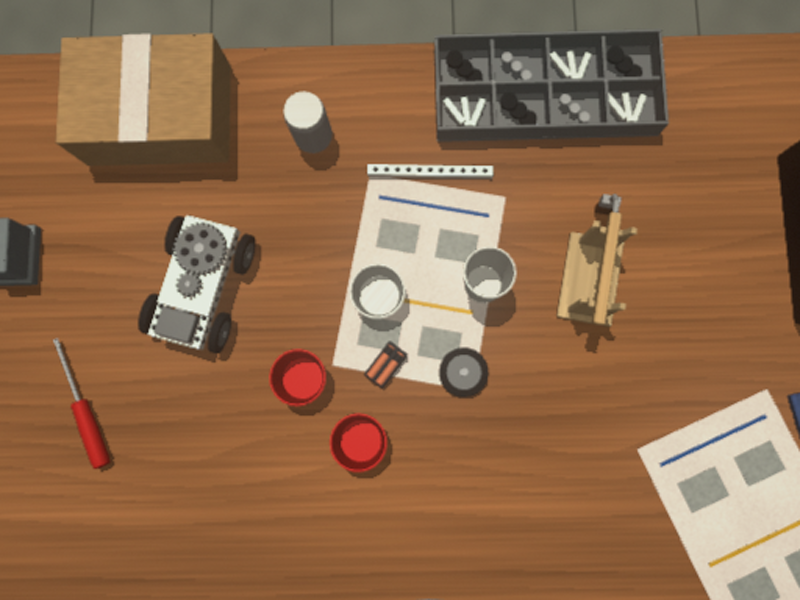

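View pics/side0b.png

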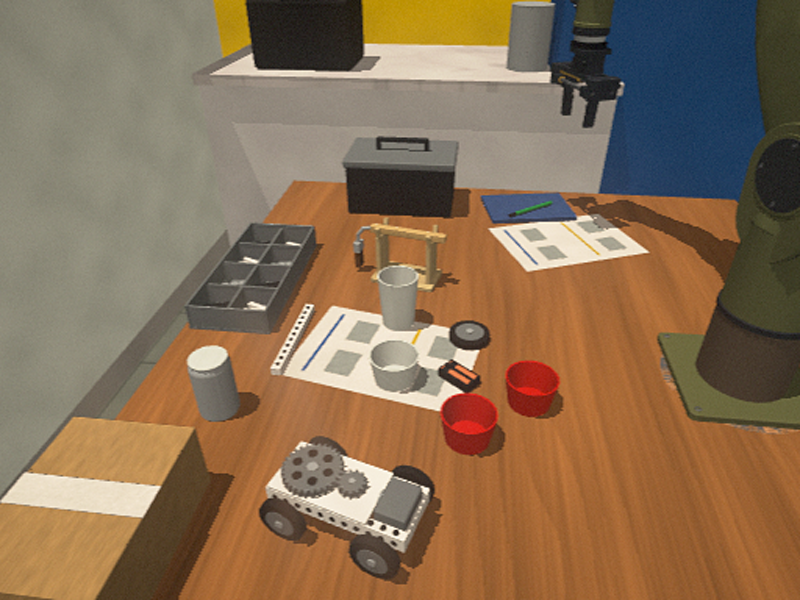

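The top picture (800 px scale) shows four similar vessels: grey low tin (379,292), grey tall tin (489,273), and red ones at (299,377) and (360,442). The grey one at (379,292) is meant: it is bare metal, low and wide, while its neighbour is visibly taller in the side view (400,297). The brush is at (608,268) with its head up at (608,203), and the large gear is at (200,247). I'll confirm these in enlarged crops.

```bash
python3 - <<'E'
import cv2,numpy as np
a=cv2.imread("pics/top0.png");b=cv2.imread("pics/side0.png")
def crop(im,x,y,w,h,s):
    o=cv2.resize(im[y:y+h,x:x+w],None,fx=s,fy=s,interpolation=cv2.INTER_CUBIC)
    for i in range(0,w,20): cv2.putText(o,str(x+i),(i*s,8),0,.3,(0,255,255),1);cv2.line(o,(i*s,8),(i*s,14),(0,255,255),1)
    for i in range(10,h,10): cv2.putText(o,str(y+i),(0,i*s+3),0,.3,(0,255,255),1);cv2.line(o,(20,i*s),(25,i*s),(0,255,255),1)
    return o
cv2.imwrite("pics/c1.png",crop(a,220,115,200,110,4))
g=np.zeros((600,800,3),np.uint8)
x=crop(a,85,130,80,100,5);g[:500,:400]=x
x=crop(b,220,130,80,60,5);g[:300,400:]=x   # brush side
x=crop(b,160,275,80,60,5);g[300:,400:]=x
cv2.imwrite("pics/c2.png",g)
E
```

```text
(no output)
```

View pics/c1.png

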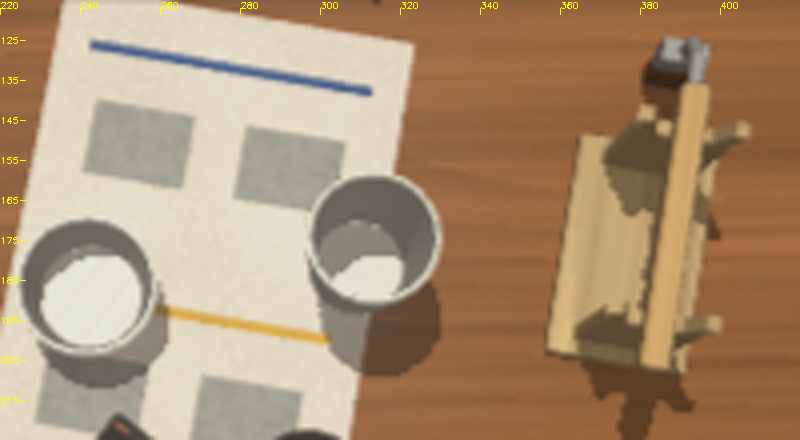

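View pics/c2.png

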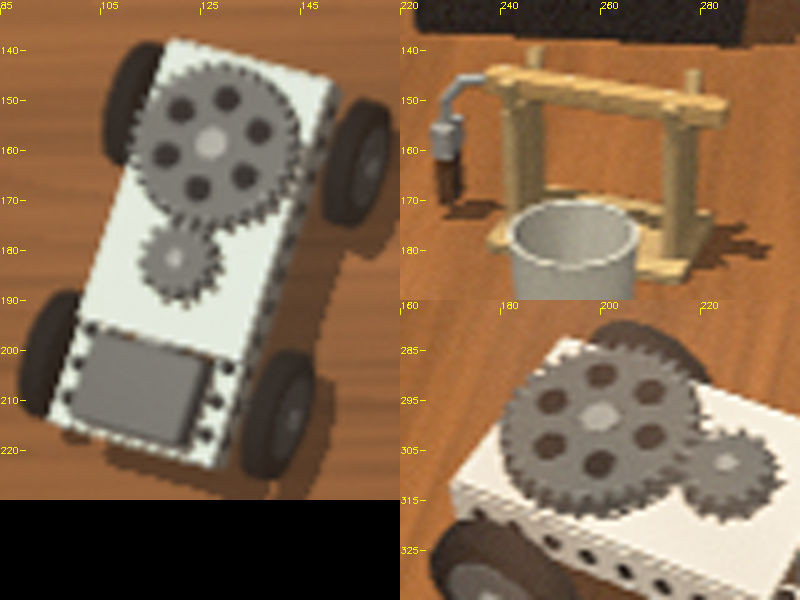

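The crops confirm it. In top-image pixels, the low bare-metal tin's rim centre is at (242.2,186.8) and its pale floor is close below the rim. The tall tin is at (313.5,175.1). The handle ends are at (393.9,136) and (383.9,206.8), the gear hub is at (127.2,158.2) and the small gear at (120,181.4).

```bash
cat > h.py <<'E'
from plant import r
import numpy as np
from scipy.spatial.transform import Rotation as Ro
def ray(n,uv,z):
    c=r.camera_info(n);R=np.array(c["R"]);t=np.array(c["t"])
    d=R.T@[(uv[0]-c["cx"])/c["fx"],(uv[1]-c["cy"])/c["fy"],1];o=-R.T@t
    return o+d*(z-o[2])/d[2]
def proj(n,X):
    c=r.camera_info(n);p=np.array(c["R"])@X+c["t"];return np.array([c["fx"]*p[0]/p[2]+c["cx"],c["fy"]*p[1]/p[2]+c["cy"]])
def rel(pos,rot):  # shift mm / turn deg in current tool axes
    s=r.get_state();T=Ro.from_quat(s["eef_rot"])
    return np.round(T.inv().apply(np.array(pos)-s["tool_pos"])*1e3,1),np.round((T.inv()*rot).as_rotvec(degrees=True),2)
E
python3 - <<'E'
from h import *
P=lambda k,n,uv,z:print(k,n,np.round(ray(n,uv,z),4))
for n in("top","side"):
    c=r.camera_info(n);print(-np.array(c["R"]).T@c["t"])
P("tin","top",(242.2,186.8),.05);P("tall","top",(313.5,175.1),.1)
P("gear","top",(127.2,158.2),.073);P("gear","side",(200,298),.073);P("small","top",(120,181.4),.073);P("small","side",(225,307.5),.073)
h=ray("top",(393.9,136),.111);t=ray("top",(383.9,206.8),.111);print("handle",h,t,np.linalg.norm(h-t))
P("side head","side",(238.4,144.4),.105);P("side tail","side",(284.4,152),.103)
# tin rim in side view: 800px picture extents x371-418,y340..366 -> 
P("tin","side",(394.5/1.5625,356/1.5625),.05)
E
```

```text
[0.38555703 0.00301539 1.0628361 ]
[0.44344653 0.751764   0.612852  ]
tin top [0.5426 0.0608 0.05  ]
tall top [ 0.5562 -0.0932  0.1   ]
gear top [0.6087 0.3118 0.073 ]
gear side [0.6094 0.3111 0.073 ]
small top [0.5573 0.3264 0.073 ]
small side [0.5587 0.3269 0.073 ]
handle [ 0.63392963 -0.26460268  0.111     ] [ 0.48441367 -0.23450261  0.111     ] 0.15251568673037408
side head side [ 0.634  -0.2699  0.105 ]
side tail side [ 0.4878 -0.2388  0.103 ]
tin side [0.5442 0.067  0.05  ]
```

```bash
cat >> h.py <<'E'
YAW=-11.4
def tool(yaw=YAW): return Ro.from_euler("z",yaw,degrees=True)*Ro.from_euler("x",180,degrees=True)
E
python3 - <<'E'
from h import *
print(rel([.5612,-.2500,.19],tool()))
E
```

```text
(array([ 438.2, -193.6,   48.3]), array([-9.00e-02,  3.00e-02,  3.19e+01]))
```

>>> move_arm(
  targets=[
    [[1, 44, -19, 0, 0, 0, 3], [1, 88, -38, 0, 0, 0, 7], [1, 132, -58, 0, 0, 0, 10], [1, 176, -78, 10, 0, 0, 13], [1, 220, -97, 15, 0, 0, 16], [1, 264, -116, 20, 0, 0, 20], [1, 308, -135, 30, 0, 0, 23], [1, 352, -155, 40, 0, 0, 26], [1, 400, -176, 45, 0, 0, 29], [1, 438, -193.5, 48, 0, 0, 32]],
  ],
  newtons=30,
)

```text
clock: 1.35
tool_pos: [0.5627, -0.2484, 0.1899]
eef_rot: [0.995, -0.1, -0.0, -0.0]
contact_force: [-0.0, -0.5, 0.0]
opening: 1.002
finger_force: 0.0
```

>>> move_arm(
  targets=[
    [[1, 0, 0, 0, 0, 0, 0], [1, 0, 0, 0, 0, 0, 0]],
  ],
)

```text
clock: 1.6
tool_pos: [0.5604, -0.2515, 0.1904]
eef_rot: [0.995, -0.1, -0.001, 0.0]
contact_force: [-0.9, -0.5, -0.1]
opening: 1.001
finger_force: 0.0
```

```bash
python3 - <<'E'
from h import *
import cv2
print(rel([.5612,-.2500,.084],tool()), r.get_state()["tool_pos"])
c=r.camera_info("wrist")
im=r.snapshot("wrist")[:,:,::-1].copy()
Rb=Ro.from_euler("z",YAW,degrees=True);o=np.array([.5612,-.25,.095])
pr=lambda X:(lambda p:(int(round(c["fx"]*p[0]/p[2]+c["cx"])),int(round(c["fy"]*p[1]/p[2]+c["cy"]))))(np.array(c["R"])@X+c["t"])
for p in([-80,8,16],[75,8,16],[75,-8,16],[-80,-8,16],[0,0,16]): 
    q=pr(o+Rb.apply(np.array(p)/1e3));print(q);cv2.circle(im,q,2,(255,0,255),-1)
cv2.imwrite("pics/w1.png",cv2.resize(im,(800,600)))
E
```

```text
(array([  0.6,  -1.8, 106.4]), array([ 0.06,  0.08, -0.11])) [ 0.56044509 -0.25154908  0.19037307]
(247, 297)
(244, 85)
(269, 85)
(268, 297)
(257, 197)
```

View pics/w1.png

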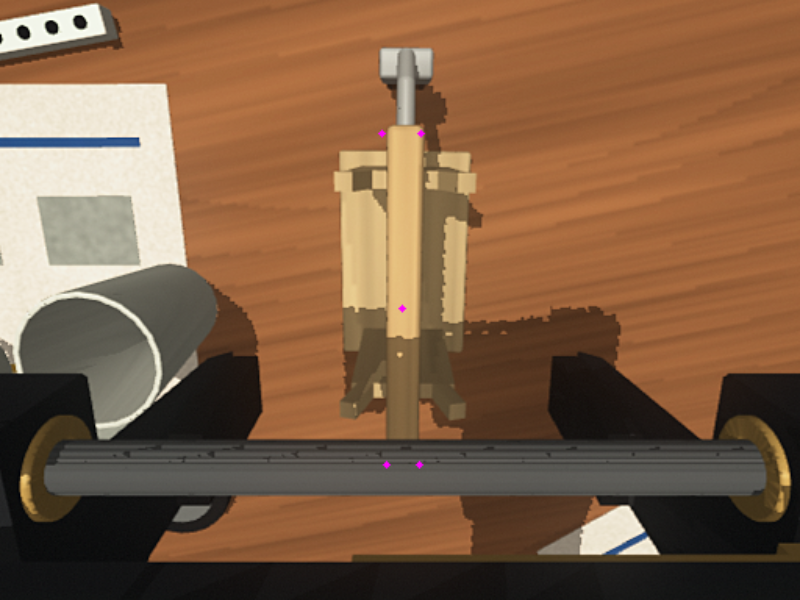

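The wrist picture shows the open fingers straddling the handle. The handle axis runs along column ~403 (800 px scale) and its head end is at (404,126), about 4 mm further forward than predicted. Descending to grip.

>>> move_arm(
  targets=[
    [[1, 2, -0.5, 20, 0, 0, 0], [1, 4, -1, 40, 0, 0, 0], [1, 4, -1, 60, 0, 0, 0], [1, 4, -1, 80, 0, 0, 0], [1, 4, -1, 95, 0, 0, 0], [1, 4, -1, 103, 0, 0, 0], [1, 4, -1, 106, 0, 0, 0], [1, 4, -1, 106, 0, 0, 0]],
  ],
)

```text
clock: 2.65
tool_pos: [0.5657, -0.2508, 0.085]
eef_rot: [0.995, -0.1, 0.0, 0.0]
contact_force: [0.2, 0.5, 1.0]
opening: 1.002
finger_force: 0.0
```

>>> move_arm(
  targets=[
    [[0.15, 0, 0, 0, 0, 0, 0], [0.15, 0, 0, 0, 0, 0, 0], [0.1, 0, 0, 0, 0, 0, 0], [0.05, 0, 0, 0, 0, 0, 0], [0, 0, 0, 0, 0, 0, 0], [0, 0, 0, 0, 0, 0, 0], [0, 0, 0, 0, 0, 0, 0], [0, 0, 0, 0, 0, 0, 0]],
  ],
)

```text
clock: 3.65
tool_pos: [0.5655, -0.2507, 0.0847]
eef_rot: [0.995, -0.1, 0.0, 0.0]
contact_force: [1.0, 1.6, 0.1]
opening: 0.176
finger_force: 30.0
```

>>> move_arm(
  targets=[
    [[0, 0, 0, -5, 0, 0, 0], [0, 0, 0, -15, 0, 0, 0], [0, 0, 0, -30, 0, 0, 0], [0, 0, 0, -50, 0, 0, 0], [0, 0, 0, -75, 0, 0, 0], [0, 0, 0, -100, 0, 0, 0], [0, 0, 0, -125, 0, 0, 0], [0, 0, 0, -140, 0, 0, 0], [0, 0, 0, -145, 0, 0, 0], [0, 0, 0, -145, 0, 0, 0]],
  ],
)

```text
clock: 4.9
tool_pos: [0.5653, -0.2505, 0.2296]
eef_rot: [0.995, -0.1, -0.0, -0.0]
contact_force: [-0.5, 0.7, -0.7]
opening: 0.178
finger_force: 30.0
```

```bash
python3 - <<'E'
from h import *
import cv2
s=r.get_state();print(s["tool_pos"],s["opening"],s["contact_force"])
# predicted brush origin in tool: grip
T=Ro.from_quat(s["eef_rot"]);tp=s["tool_pos"];Rb=T*Ro.from_euler("x",180,degrees=True)
o=tp+np.array([0,0,.0103])   # handle underside
o=o-0.0015*Rb.apply([1,0,0])
g=np.zeros((600,800,3),np.uint8)
for k,(n,X) in enumerate({"top":0,"side":0}.items()):
    im=r.snapshot(n)[:,:,::-1].copy()
    for p in([105,0,-85],[75,0,16],[-80,0,16]):
        q=proj(n,o+Rb.apply(np.array(p)/1e3));print(n,p,np.round(q,1))
    q=proj(n,o+Rb.apply([.105,0,-.06])).astype(int);x,y=q[0]-50,q[1]-60
    print("crop",x,y)
    cv2.imwrite(f"pics/{n}1.png",im)
    g[:480,400*k:400*k+400]=cv2.resize(im[y:y+120,x:x+100],(400,480),interpolation=cv2.INTER_CUBIC)
cv2.imwrite("pics/lift.png",g[:480])
E
```

```text
[ 0.56529747 -0.25051162  0.22957333] 0.17841963977750183 [-0.45956821  0.73898341 -0.68224857]
top [105, 0, -85] [401.8 114.6]
top [75, 0, 16] [415.4 113.2]
top [-80, 0, 16] [403.9 197.2]
crop 355 50
side [105, 0, -85] [227.4 129. ]
side [75, 0, 16] [235.2  97.8]
side [-80, 0, 16] [287.1 103.6]
crop 176 61
```

View pics/lift.png

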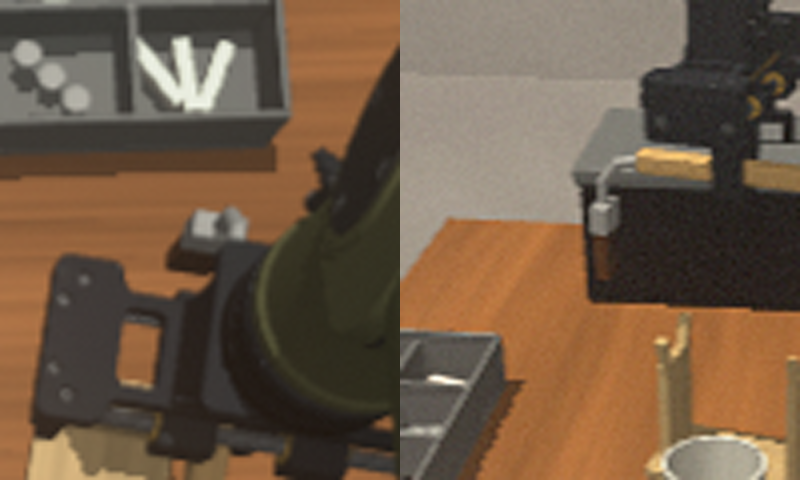

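The side view shows the brush held level, with its tip at about (226.5,131) against a predicted (227.4,129). Moving over the tin, high above the tall one.

>>> move_arm(
  targets=[
    [[0, -6, -10, 0, 0, 0, 0], [0, -22, -36, 0, 0, 0, 0], [0, -46, -74, 0, 0, 0, 0], [0, -70, -113, 0, 0, 0, 0], [0, -94, -151, 0, 0, 0, 0], [0, -118, -190, 0, 0, 0, 0], [0, -142, -229, 0, 0, 0, 0], [0, -164, -264, 0, 0, 0, 0], [0, -180, -290, 0, 0, 0, 0], [0, -187.5, -301.5, 0, 0, 0, 0]],
  ],
)

```text
clock: 6.25
tool_pos: [0.4406, 0.0843, 0.2295]
eef_rot: [0.995, -0.098, -0.001, -0.0]
contact_force: [-0.4, 0.1, -1.1]
opening: 0.18
finger_force: 30.0
```

>>> move_arm(
  targets=[
    [[0, 0, 0, 20, 0, 0, 0], [0, 0, 0, 45, 0, 0, 0], [0, 0, 0, 65, 0, 0, 0], [0, 0, 0, 75, 0, 0, 0], [0, 0, 0, 75, 0, 0, 0], [0, 0, 0, 75, 0, 0, 0]],
  ],
)

```text
clock: 7.0
tool_pos: [0.4423, 0.0821, 0.1552]
eef_rot: [0.995, -0.1, 0.001, -0.0]
contact_force: [0.9, -0.6, -1.3]
opening: 0.178
finger_force: 30.0
```

```bash
cat >> h.py <<'E'
def tip(dx=.1035,dz=.0747):
    s=r.get_state();T=Ro.from_quat(s["eef_rot"]);return s["tool_pos"]+T.apply([dx,0,dz])
E
python3 - <<'E'
from h import *
import cv2
p=tip();print(p,r.get_state()["tool_pos"],r.get_state()["contact_force"])
g=np.zeros((480,800,3),np.uint8)
for k,n in enumerate(("top","side")):
    im=r.snapshot(n)[:,:,::-1].copy();q=proj(n,p);print(n,"tip pred",q,"tin rim",proj(n,np.array([.543,.062,.05])))
    x,y=int(q[0])-40,int(q[1])-48;print("crop",x,y)
    g[:,400*k:400*k+400]=cv2.resize(im[y:y+96,x:x+80],(400,480),interpolation=cv2.INTER_CUBIC)
cv2.imwrite("pics/tin.png",g)
E
```

```text
[0.54383733 0.06145556 0.08064329] [0.4423397  0.08211923 0.15523272] [ 0.88762924 -0.61511932 -1.27323846]
top tip pred [241.04357749 184.06716713] tin rim [241.65623828 186.62072299]
crop 201 136
side tip pred [252.77005447 216.45510652] tin rim [253.23400369 226.59930656]
crop 212 168
```

View pics/tin.png

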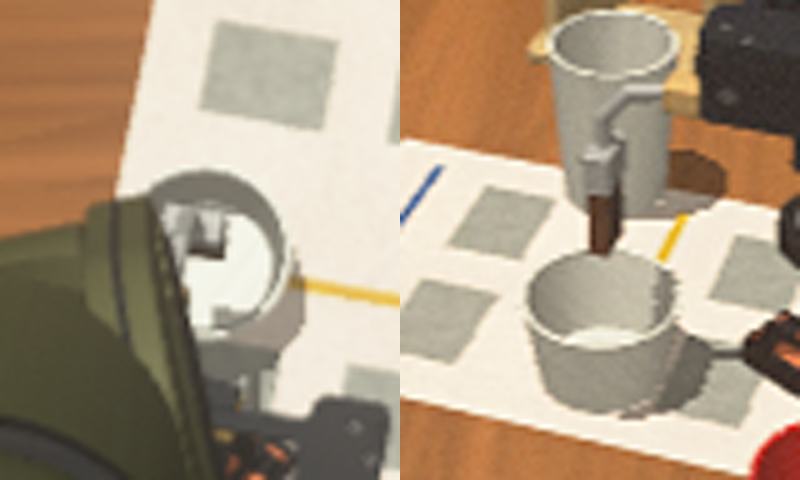

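The tin's rim centre in the side view is about (252.6,227.7) and the brush tip hangs centred over it at (252.8,218.6). The positions agree, so I'll dip.

>>> move_arm(
  targets=[
    [[0, 0, 0, 10, 0, 0, 0], [0, 0, 0, 25, 0, 0, 0], [0, 0, 0, 40, 0, 0, 0], [0, 0, 0, 55, 0, 0, 0], [0, 0, 0, 64, 0, 0, 0], [0, 0, 0, 69, 0, 0, 0], [0, 0, 0, 71.5, 0, 0, 0], [0, 0, 0, 72, 0, 0, 0], [0, 0, 0, 72, 0, 0, 0]],
  ],
)

```text
clock: 8.22
tool_pos: [0.4421, 0.0823, 0.083]
eef_rot: [0.995, -0.1, 0.0, -0.0]
contact_force: [0.4, -0.1, -1.8]
opening: 0.172
finger_force: 30.0
```

```bash
python3 - <<'E'
from h import *
print(tip(),r.get_state()["contact_force"],r.get_state()["moment"])
E
```

```text
[0.54351769 0.06164208 0.00831519] [ 0.39925864 -0.08744547 -1.77365716] [ 0.01631562  0.04573594 -0.00494316]
```

>>> move_arm(
  targets=[
    [[0, 0, 0, 1.5, 0, 0, 0], [0, 0, 0, 2, 0, 0, 0], [0, 0, 0, 2, 0, 0, 0], [0, 0, 0, 2, 0, 0, 0]],
  ],
)

```text
clock: 8.72
tool_pos: [0.4419, 0.0822, 0.0807]
eef_rot: [0.995, -0.1, 0.0, 0.0]
contact_force: [0.2, 0.6, -1.5]
opening: 0.176
finger_force: 30.0
```

>>> move_arm(
  targets=[
    [[0, 0, 0, -8, 0, 0, 0], [0, 0, 0, -24, 0, 0, 0], [0, 0, 0, -42, 0, 0, 0], [0, 0, 0, -62, 0, 0, 0], [0, 0, 0, -85, 0, 0, 0], [0, 0, 0, -105, 0, 0, 0], [0, 0, 0, -120, 0, 0, 0], [0, 0, 0, -125, 0, 0, 0]],
  ],
)

```text
clock: 9.72
tool_pos: [0.4421, 0.0823, 0.2068]
eef_rot: [0.995, -0.1, 0.001, -0.0]
contact_force: [0.4, 0.1, -0.6]
opening: 0.177
finger_force: 30.0
```

```bash
python3 - <<'E'
from h import *
s=r.get_state();T=Ro.from_quat(s["eef_rot"]);p=tip();print(p,s["contact_force"],s["opening"])
print(T.inv().apply(np.array([.609,.3115,.072])-p)*1e3,rel(s["tool_pos"],tool())[1])
E
```

```text
[0.54366235 0.06164483 0.13229794] [ 0.39767491  0.05381156 -0.59145986] 0.17660894979811606
[  14.10669263 -257.82006809   60.51670613] [-0.04 -0.09 -0.1 ]
```

>>> move_arm(
  targets=[
    [[0, 1, -12, 0, 0, 0, 0], [0, 2, -42, 0, 0, 0, 0], [0, 4, -80, 0, 0, 0, 0], [0, 6, -120, 0, 0, 0, 0], [0, 8, -160, 0, 0, 0, 0], [0, 10, -198, 0, 0, 0, 0], [0, 12, -232, 5, 0, 0, 0], [0, 14, -252, 15, 0, 0, 0], [0, 14, -258, 30, 0, 0, 0], [0, 14, -258, 40, 0, 0, 0]],
  ],
)

```text
clock: 10.98
tool_pos: [0.506, 0.3318, 0.1638]
eef_rot: [0.995, -0.1, -0.001, 0.001]
contact_force: [-0.4, -0.0, 0.2]
opening: 0.176
finger_force: 30.0
```

>>> move_arm(
  targets=[
    [[0, 0, 0, 0, 0, 0, 0], [0, 0, 0, 0, 0, 0, 0], [0, 0, 0, 0, 0, 0, 0]],
  ],
)

```text
clock: 11.35
tool_pos: [0.5075, 0.3319, 0.1663]
eef_rot: [0.995, -0.101, 0.0, -0.0]
contact_force: [0.6, -0.2, -1.4]
opening: 0.174
finger_force: 30.0
```

```bash
python3 - <<'E'
from h import *
import cv2
s=r.get_state();T=Ro.from_quat(s["eef_rot"]);p=tip();print(p,s["contact_force"],s["opening"])
print(T.inv().apply(np.array([.609,.3115,.072])-p)*1e3)
g=np.zeros((480,800,3),np.uint8)
for k,n in enumerate(("top","side")):
    im=r.snapshot(n)[:,:,::-1].copy();q=proj(n,p);print(n,"tip pred",q,"gear",proj(n,np.array([.609,.3115,.072])))
    x,y=int(q[0])-40,int(q[1])-48;print("crop",x,y)
    g[:,400*k:400*k+400]=cv2.resize(im[y:y+96,x:x+80],(400,480),interpolation=cv2.INTER_CUBIC)
cv2.imwrite("pics/gear.png",g)
E
```

```text
[0.60892242 0.31120346 0.09168825] [ 0.64039645 -0.18335385 -1.43671581] 0.17435570970078174
[ 1.44279146e-03 -2.95272809e-01  1.96884229e+01]
top tip pred [124.82457887 156.25428337] gear [127.46682998 158.16454626]
crop 84 108
side tip pred [199.26281566 291.24558824] gear [200.17427421 298.56246803]
crop 159 243
```

View pics/gear.png

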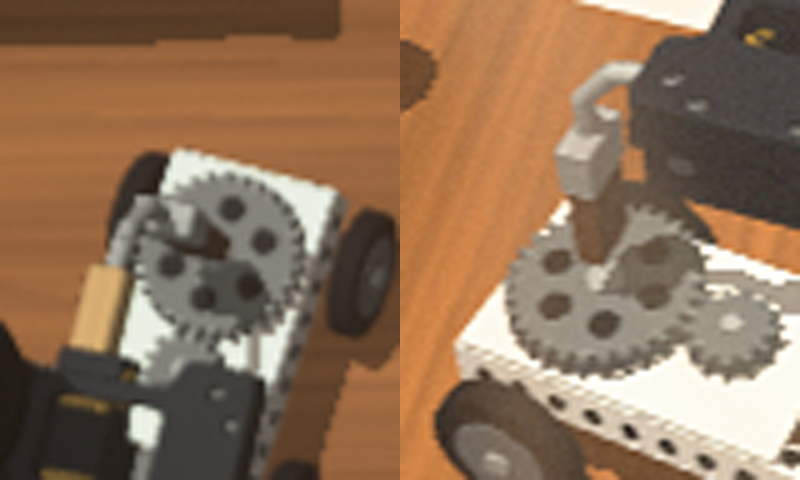

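The tip is just above the gear's hub in both views, (204,245) in the left crop and (593,262) in the right. Pressing down gently by about 3 mm of bristle.

>>> move_arm(
  targets=[
    [[0, 0, 0, 6, 0, 0, 0], [0, 0, 0, 12, 0, 0, 0], [0, 0, 0, 16, 0, 0, 0], [0, 0, 0, 19, 0, 0, 0], [0, 0, 0, 21, 0, 0, 0], [0, 0, 0, 22.5, 0, 0, 0], [0, 0, 0, 22.5, 0, 0, 0], [0, 0, 0, 22.5, 0, 0, 0]],
  ],
)

```text
clock: 12.45
tool_pos: [0.5071, 0.3323, 0.1433]
eef_rot: [0.995, -0.1, 0.0, -0.0]
contact_force: [-0.5, -0.3, 0.1]
opening: 0.177
finger_force: 30.0
```

```bash
python3 - <<'E'
from h import *
print(tip(),r.get_state()["contact_force"],r.get_state()["moment"],r.get_state()["opening"])
E
```

```text
[0.6085484  0.31166249 0.06867193] [-0.5210243  -0.34631643  0.07192283] [ 0.00229702  0.02939096 -0.02076944] 0.1767776282779847
```

>>> move_arm(
  targets=[
    [[0, 0, 0, 1, 0, 0, 0], [0, 0, 0, 1.5, 0, 0, 0], [0, 0, 0, 1.5, 0, 0, 0], [0, 0, 0, 1.5, 0, 0, 0]],
  ],
)

```text
clock: 12.95
tool_pos: [0.5071, 0.3323, 0.1417]
eef_rot: [0.995, -0.1, 0.0, -0.0]
contact_force: [-0.4, -0.0, -0.1]
opening: 0.177
finger_force: 30.0
```

```bash
python3 - <<'E'
from h import *
print(tip(),r.get_state()["contact_force"],r.get_state()["moment"],r.get_state()["opening"])
E
```

```text
[0.60850105 0.31167977 0.067061  ] [-0.39689094 -0.0350356  -0.12163434] [0.09234051 0.02938023 0.00078395] 0.1768220405320804
```

>>> move_arm(
  targets=[
    [[0, 0, 0, -3, 0, 0, 0], [0, 0, 0, -10, 0, 0, 0], [0, 0, 0, -25, 0, 0, 0], [0, 0, 0, -45, 0, 0, 0], [0, 0, 0, -65, 0, 0, 0], [0, 0, 0, -80, 0, 0, 0], [0, 0, 0, -87, 0, 0, 0], [0, 0, 0, -87, 0, 0, 0]],
  ],
)

```text
clock: 13.95
tool_pos: [0.5071, 0.3323, 0.2291]
eef_rot: [0.995, -0.1, 0.0, -0.0]
contact_force: [-0.9, 0.2, -0.8]
opening: 0.178
finger_force: 30.0
```

```bash
python3 - <<'E'
from h import *
s=r.get_state();print(tip(),s["contact_force"],s["moment"])
print(rel([.5655,-.2507,.2296],tool(-11.48)))
import cv2
im=r.snapshot("side")[:,:,::-1];p=tip();q=proj("side",p);print(q)
E
```

```text
[0.60859349 0.31170614 0.15441123] [-0.91343445  0.1671996  -0.83818779] [ 0.04584488  0.01396099 -0.03670366]
(array([173.4, 559.7,  -0.7]), array([-0.02, -0.03, -0.02]))
[196.27588062 267.10148637]
```

>>> move_arm(
  targets=[
    [[0, 4, 12, 0, 0, 0, 0], [0, 13, 42, 0, 0, 0, 0], [0, 25, 80, 0, 0, 0, 0], [0, 37, 120, 0, 0, 0, 0], [0, 50, 160, 0, 0, 0, 0], [0, 62, 200, 0, 0, 0, 0], [0, 74, 240, 0, 0, 0, 0], [0, 87, 280, 0, 0, 0, 0], [0, 99, 320, 0, 0, 0, 0], [0, 112, 360, 0, 0, 0, 0]],
  ],
)

```text
clock: 15.25
tool_pos: [0.5442, -0.0453, 0.2282]
eef_rot: [0.995, -0.101, -0.001, 0.0]
contact_force: [0.7, 0.7, -1.3]
opening: 0.175
finger_force: 30.0
```

>>> move_arm(
  targets=[
    [[0, 12, 40, 0, 0, 0, 0], [0, 25, 80, 0, 0, 0, 0], [0, 37, 120, 0, 0, 0, 0], [0, 48, 155, 0, 0, 0, 0], [0, 56, 180, 0, 0, 0, 0], [0, 61, 196, 0, 0, 0, 0], [0, 61.5, 199.5, 0, 0, 0, 0], [0, 61.5, 199.5, 0, 0, 0, 0], [0, 61.5, 199.5, 0, 0, 0, 0]],
  ],
)

```text
clock: 16.38
tool_pos: [0.5657, -0.249, 0.2287]
eef_rot: [0.995, -0.099, -0.0, -0.0]
contact_force: [-0.5, 1.1, -0.9]
opening: 0.174
finger_force: 30.0
```

```bash
python3 - <<'E'
from h import *
s=r.get_state();print(s["tool_pos"],s["contact_force"],s["opening"])
print(rel([.5655,-.2507,.0847],tool(-11.48)))
E
```

```text
[ 0.56571705 -0.2490185   0.2287085 ] [-0.48748062  1.116935   -0.90981264] 0.17446358672556309
(array([  0.2,   1.8, 144. ]), array([-0.05,  0.02,  0.1 ]))
```

>>> move_arm(
  targets=[
    [[0, 0, 1, 20, 0, 0, 0], [0, 0, 1.5, 45, 0, 0, 0], [0, 0, 1.5, 70, 0, 0, 0], [0, 0, 1.5, 92, 0, 0, 0], [0, 0, 1.5, 110, 0, 0, 0], [0, 0, 1.5, 124, 0, 0, 0], [0, 0, 1.5, 134, 0, 0, 0], [0, 0, 1.5, 140, 0, 0, 0], [0, 0, 1.5, 143, 0, 0, 0], [0, 0, 1.5, 143, 0, 0, 0]],
  ],
)

```text
clock: 17.62
tool_pos: [0.5654, -0.2522, 0.0859]
eef_rot: [0.995, -0.1, 0.0, 0.0]
contact_force: [0.9, 0.2, -1.3]
opening: 0.176
finger_force: 30.0
```

```bash
python3 - <<'E'
from h import *
s=r.get_state();print(s["tool_pos"],s["contact_force"],s["opening"])
print(rel([.5655,-.2507,.0847],tool(-11.48)))
E
```

```text
[ 0.56536686 -0.25218499  0.08589725] [ 0.91606425  0.20188613 -1.33327275] 0.17556798033347
(array([-0.2, -1.5,  1.2]), array([ 0.01, -0.02, -0.02]))
```

>>> move_arm(
  targets=[
    [[0, 0, -1, 0.6, 0, 0, 0], [0, 0, -1, 1.1, 0, 0, 0], [0, 0, -1, 1.1, 0, 0, 0], [0.22, 0, -1, 1.1, 0, 0, 0], [0.3, 0, -1, 1.1, 0, 0, 0], [0.5, 0, -1, 1.1, 0, 0, 0], [0.8, 0, -1, 1.1, 0, 0, 0], [0.8, 0, -1, 1.1, 0, 0, 0], [0.8, 0, -1, 1.1, 0, 0, 0], [0.8, 0, -1, 1.1, 0, 0, 0]],
  ],
)

```text
clock: 18.88
tool_pos: [0.5654, -0.2511, 0.0846]
eef_rot: [0.995, -0.1, -0.0, 0.0]
contact_force: [0.1, 0.5, -0.2]
opening: 0.796
finger_force: 0.0
```

>>> move_arm(
  targets=[
    [[0.8, 0, 0, -15, 0, 0, 0], [0.8, 0, 0, -35, 0, 0, 0], [0.8, 0, 0, -60, 0, 0, 0], [0.8, 0, 0, -90, 0, 0, 0], [0.8, 0, 0, -120, 0, 0, 0], [0.8, -40, 0, -150, 0, 0, 0], [0.8, -80, 20, -165, 0, 0, 0], [0.8, -120, 50, -170, 0, 0, 0], [0.8, -140, 90, -170, 0, 0, 0], [0.8, -140, 120, -170, 0, 0, 0]],
  ],
)

```text
clock: 20.12
tool_pos: [0.4019, -0.3423, 0.2562]
eef_rot: [0.995, -0.101, 0.0, 0.001]
contact_force: [-0.4, -0.3, -0.8]
opening: 0.803
finger_force: 0.0
```

```bash
python3 - <<'E'
from h import *
import cv2
s=r.get_state();print(s["tool_pos"],s["contact_force"],s["opening"])
g=np.zeros((600,800,3),np.uint8)
a=r.snapshot("top")[:,:,::-1];b=r.snapshot("side")[:,:,::-1]
g[:300,:400]=cv2.resize(a,(400,300));g[:300,400:]=cv2.resize(b,(400,300))
g[300:,:400]=cv2.resize(a[120:220,340:440],(400,300))
g[300:,400:]=cv2.resize(b[125:200,215:315],(400,300))
cv2.imwrite("pics/end.png",g)
a0=cv2.imread("pics/top0.png");
for n,(x,y,w,h) in dict(tin=(220,165,44,50),tall=(292,155,44,45),car=(85,130,80,100),wheel=(278,220,36,36),box=(232,216,30,35),beam=(232,102,86,16)).items():
    d,_=cv2.phaseCorrelate(a0[y:y+h,x:x+w].mean(2),a[y:y+h,x:x+w].mean(2));print(n,np.round(d,2))
E
```

```text
[ 0.40193148 -0.34233492  0.25616249] [-0.39915736 -0.27049046 -0.7540905 ] 0.8025535969061054
tin [0.51 0.  ]
tall [0.51 0.51]
car [-0.01  0.03]
wheel [0.   0.01]
box [-0.01  0.01]
beam [0.02 0.01]
```

View pics/end.png

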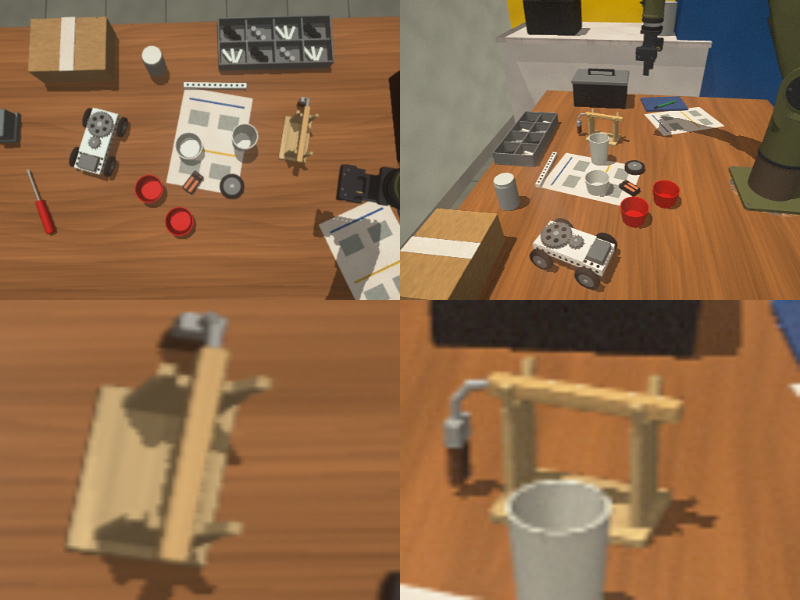

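The brush lies in both forks again (lower crops), the tins and car are unmoved, and the gripper is clear.

```bash
python3 -c "
from plant import r
print(r.finish_job())"
```

```text
the job is handed in; nothing more can be done
None
```

I dipped the brush in the low tin, dabbed it gently on the large gear and laid it back in both forks of its rest. The job was handed in at about 20 s, with nothing else visibly moved; no verdict came back at hand-in.

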